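Turn the bench carousel to bring the check weight to the front

ROBOT

A 6-joint arm with a two-finger parallel gripper is mounted at the origin on the work surface. World frame = base frame: x ahead of the robot, y to its left, z up, the work surface at z = 0. Lengths are in mm, angles in rad, forces in N, time in s.
With the tool pointing down it reaches from about 300 to 775 mm from the base axis. Payload 14.6 kg.
Tool frame: the origin (TCP) lies on the centre line of the jaws, within the pads' length; the fingertips stand 8 mm ahead of it and the grasp point (between the pads) lies 11 mm behind it; z points along the fingers, y is the direction in which the jaws open and shut (so a half turn about z gives the same grasp; the last joint's range is limited). The gripper opens to 94 mm and grips with 3 to 60 N. Pads are 16 mm wide; open, the fingers measure 119 mm over their backs; the gripper's body (75 mm by 177 mm) begins 78 mm behind the grasp point.
Start: joints at [-1.172, 0.3, 1.521, -0, 1.321, -0.067], TCP at [247.018, -491.398, 213.446] pointing down, gripper open.
Joint ranges: [-3.03, 3.03], [-0.79, 2.21], [0.23, 2.52], [-1.04, 4.18], [0, 3.07], [-2.55, 2.55]. Speed limits (rad/s): [2.22, 2.22, 2.57, 3.14, 3.14, 3.14].

INTERFACE

Orientations are given as [roll, pitch, yaw] about the fixed x, y, z axes, in that order (R = Rz(yaw) Ry(pitch) Rx(roll)).
In Python, from cell import read_state, cams, manip gives the robot as it stands.
- The arm moves only by the shell command python3 -m handwheel 'ROWS' [OPENING] [FORCE]. ROWS is JSON, a list of rows, each a list of 4 numbers: the shift along the tool's x, y, z in m, then the turn about the tool's z in degrees. In form: [[dx, dy, dz, turn], ...]. A call has 1 to 5 rows; each row is the pose to reach, as a shift and turn from the pose measured when the call began, along the tool's axes at that moment; what a row does not reach only later rows make up. A row lasts 1/8 s, in which the tool goes at most 62.5 mm and 10.7 degrees, less where a joint would pass 70% of its speed; a pose out of reach is approached as far as the arm can. A call with a gripper value outside its range is refused whole. OPENING is the closure, from 0 (fully open) to 1 (shut), set as the call begins (- or left out, the last holds). The fingers move at their own pace and stop on an object; FORCE is the grip in N (left out, the last holds). Time passes only in rows, so rows that repeat a pose let the fingers close. It gives the time, the measured TCP pose, the force and the opening at its end, in the units of the state.
- read_state(): the state, without advancing time (a new reading comes with each control period).
- cams.camera(name): name is "scene" or "side" or "wrist"; returns the picture (384x512x3 uint8, red, green, blue); there is no depth.
- cams.get_calibration(name): a dict with "vertical_fov" (degrees; the focal length in pixels is half the picture's height over the tangent of half this angle, whatever the lens; pixels are square), "cx", "cy" (the principal point, pixels), "R" (3x3) and "t" (3): a world point X has camera coordinates R X + t. Camera axes: x right, y down, z forward; pixel columns grow to the right and rows downward; lengths in mm; the calibration is good to about 2 mm. The wrist camera is an equidistant fisheye: a pixel r from the principal point sees the ray r / f radians off the axis. A picture is of the moment at which its call begins: read the wrist's pose just before it. get_calibration takes no time and is no camera call; for the wrist camera it gives the pose at the moment of the call.
- manip.sign_off(): hands the job in, once; it reports no verdict.
The state is a dict: "clock": time; "joints": joint angles; "qd": joint speeds; "effort": joint torques, N m; "eef_pos": TCP position; "eef_rot": TCP orientation; "wrist_force": force on the tool from outside, world axes, zero at the start; "moment": the same for the moment, N m; "finger_gap": finger opening in mm.
Only numpy, scipy, OpenCV 4.12 (cv2) and the standard library are available. Lean on these libraries where they do the work, as an engineer would, in place of code of your own. Each camera call takes 0.05 s, during which the arm holds its last target. There are 200 camera calls.

TASK

Push the upright finger posts on the rim of the rotating carousel to spin it until the steel check weight (the squat cylinder with a knob on top) stands at the front, lined up with the fixed pointer tab that sticks out of the carousel's foot, and leave it at rest there. Push only: do not touch, lift or tip anything standing on the carousel, and leave the tape roll and scraper where they are.

Things in the scene. Friction and masses are not known exactly. Their poses are not given: they have to be found in the camera images.
- foot: Fixed dark steel foot of the carousel, 170 mm across, 12 mm high, its place varying. Origin: on the turning axis at the bench surface. Its own -x axis points to the front, along the pointer tab: a steel strip 24 mm wide, 6 mm high, that comes out from under the disc and ends 180 mm from the axis in an upturned end 25 mm high. The tab points roughly at the robot, within 0.9 rad either way.
- hub (a point): Centre of the upper face of the turning disc, 28 mm above the bench; turns with the disc (z up). White plastic disc, 135 mm radius, 14 mm thick. Four wells (grey ring lips 6 mm high, 29 mm inner, 32 mm outer radius) are centred 62 mm from the axis along +x, +y, -x, -y of this frame; one thing stands loosely in each.
- post (a point): Centre of the top of one of eight equal upright steel finger posts on the rim, this one at 22.5 degrees from +x of the hub frame, the others every 45 degrees. Posts are 12 mm in diameter, centred 122 mm from the axis, rise 45 mm above the disc (tops 73 mm above the bench), 93 mm apart. About 22 mm of disc is free between posts and well lips.
- turntable (a joint): Turning angle of the disc in rad, 0 at the start, growing anticlockwise seen from above; turns freely both ways without end stops. Stiffness: about 1 N pushed along the rim at a post keeps it turning; it stops within a few degrees when slow pushing ends.
- weight: The scale's check weight, the thing to bring to the front: plain steel, squat cylinder 48 mm diameter, 36 mm high, with a neck and a 28 mm diameter knob, 60 mm high in all, about 0.5 kg. Origin: centre of its underside. Loose in one of the four wells (which one varies). Not to be touched.
- jar: Round glass jar with white lid, 48 mm diameter, 62 mm high; origin: centre of its underside. Loose in a well. Not to be touched.
- cup: Open steel cup, 52 mm across the rim, 55 mm high; origin: centre of its underside. Loose in a well. Not to be touched.
- canister: Square plastic canister, 38 by 38 mm, 58 mm high; origin: centre of its underside. Loose in a well. Not to be touched.
- tape: Cardboard-brown tape roll lying flat on the bench at the robot's right of the carousel, 100 mm diameter, 48 mm high; origin: centre of its underside. Leave alone.
- scraper: Flat spatula lying on the bench along x at the robot's left of the carousel, between it and a counter scale with a steel top (300 by 300 mm, 94 mm high, fixed, centred at x 0.60, y 0.59). Leave alone.

How it is judged (in metres and radians):
At the end, for the whole second after the job is handed in: The centre of the check weight is within 10 mm sideways of the pointer tab's centre line, on the tab's side of the axis; the disc is at rest; all four things stand upright in their wells (y of weight in the frame of foot between -0.01 and 0.01 m and x of weight in the frame of foot below -0.05 m and velocity of joint turntable between -0.03 and 0.03 rad/s and z of weight in the frame of hub between -0.004 and 0.004 m and angle between each of weight, jar, cup, canister's own z axis and vertical below 0.1 rad and horizontal distance between each of weight, jar, cup, canister and hub below 0.073 m and z of jar in the frame of hub between -0.004 and 0.004 m and z of cup in the frame of hub between -0.004 and 0.004 m and z of canister in the frame of hub between -0.004 and 0.004 m); the robot touches nothing.
It fails at once if the robot touches something standing on the carousel (contact force between any of the fingers, the arm and weight above 0.3 N or contact force between any of the fingers, the arm and jar above 0.3 N or contact force between any of the fingers, the arm and cup above 0.3 N or contact force between any of the fingers, the arm and canister above 0.3 N).
It fails at once if something standing on the carousel is lifted or tipped (z of any of weight, jar, cup, canister in the frame of hub above 0.012 m or angle between any of weight, jar, cup, canister's own z axis and vertical above 0.3 rad).
It fails at once if the tape roll or scraper is displaced by more than 20 mm (distance of any of tape, scraper from where it was at the start of the episode above 0.02 m).
It also fails if it takes over 72 s, if anything falls off the work surface, if the arm or the gripper's body presses on something with over 40 N, if the wrist force passes 120 N, or if a joint passes its speed limit or range.

## Working session

There is one attempt and no reset: what is moved stays moved. The work goes in short steps, Python scripts to look and compute and a shell command to move; the robot and the scene stay as the last step left them, time stands still between calls to the robot, and variables do not carry over. Pictures are saved under pics/ and viewed, about 8 in all and at most 12, crops included, and the job is handed in when it is done.

```bash
mkdir -p pics; cat > h.py <<'E'
import numpy as np, cv2
from cell import read_state, cams, manip
def pix2plane(name,u,v,z,c=None):
    c=c or cams.get_calibration(name)
    f=192/np.tan(np.radians(c["vertical_fov"])/2); R=np.array(c["R"]);t=np.array(c["t"])
    d=np.array([u-c["cx"],v-c["cy"]])
    if name=="wrist":
        r=np.linalg.norm(d);a=r/f;ray=np.r_[d/r*np.sin(a) if r>0 else d,np.cos(a)]
    else: ray=np.r_[d/f,1]
    w=R.T@ray;o=-R.T@t
    return o+w*(z-o[2])/w[2]
def proj(name,X,c=None):
    c=c or cams.get_calibration(name)
    f=192/np.tan(np.radians(c["vertical_fov"])/2)
    p=np.array(c["R"])@np.array(X,float)+np.array(c["t"])
    if name=="wrist":
        r=np.hypot(p[0],p[1]);a=np.arctan2(r,p[2]);q=p[:2]/r*a*f
    else: q=p[:2]/p[2]*f
    return q+[c["cx"],c["cy"]]
E
python3 - <<'E'
from h import *
s=read_state();print(s)
a=cams.camera("scene");b=cams.camera("side")
for n,i in(("scene",a),("side",b)):
    cv2.imwrite(f"pics/{n}0.png",cv2.resize(i[...,::-1],(800,600),interpolation=cv2.INTER_CUBIC))
    c=cams.get_calibration(n);print(n,c,-np.array(c["R"]).T@np.array(c["t"]))
E
```

```text
{'clock': 0.0, 'joints': array([-1.17163695e+00,  3.00445481e-01,  1.52155543e+00,  1.70219621e-05,
        1.32068485e+00, -6.65765660e-02]), 'qd': array([ 1.49135931e-04, -2.69533491e-04,  9.46610602e-05,  1.61521589e-03,
        1.51327458e-03,  3.16836752e-04]), 'effort': array([-4.39662963e-04, -5.31802726e+01, -3.52736056e+01,  7.08753197e-02,
        2.43863388e-02, -8.89891680e-05]), 'eef_pos': array([ 246.91399859, -491.19322541,  212.91122519]), 'eef_rot': array([-3.14050306e+00, -8.91728581e-05,  4.65731671e-01]), 'wrist_force': array([-0.07225362,  0.43150698, -0.40382319]), 'moment': array([ 0.01019941, -0.04918716,  0.02687929]), 'finger_gap': 93.73430875604289}
scene {'vertical_fov': 50.721776518184356, 'cx': 256.52925979339943, 'cy': 194.7340329940851, 'R': array([[ 0.59537039,  0.80331758,  0.01466153],
       [ 0.44106705, -0.3115307 , -0.84167006],
       [-0.67156084,  0.50757215, -0.53979307]]), 't': array([-311.29727806, -194.22619623, 1482.21018511])} [1266.39827008 -562.76545398  641.17650363]
side {'vertical_fov': 55.45993559234019, 'cx': 253.9505709910811, 'cy': 198.13639328869883, 'R': array([[-0.87121958, -0.49070323, -0.01366698],
       [-0.3068895 ,  0.56617466, -0.7650262 ],
       [ 0.38313873, -0.66231155, -0.64385411]]), 't': array([492.83905287, 242.66148649, 685.55842269])} [241.17731162 558.50219616 633.77762759]
```

View pics/scene0.png

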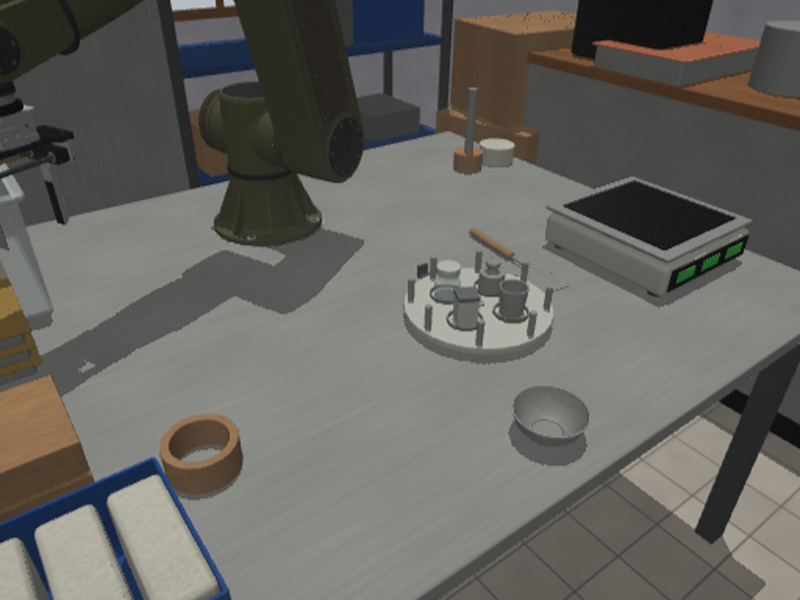

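View pics/side0.png

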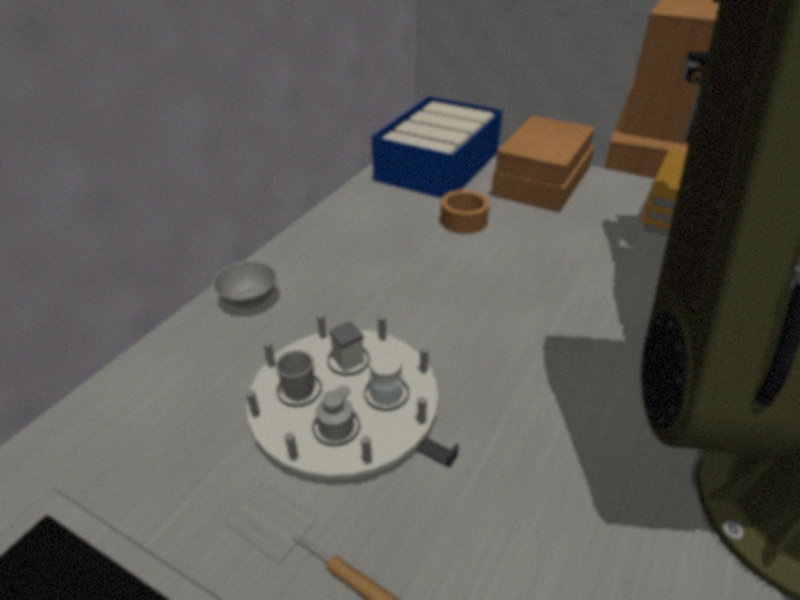

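Side view (800x600): eight post tops near (322,318)…(268,346), the weight at about (336,415) and the tab end at about (456,447). In the scene view the carousel is centred near (478,312) with the tab at (422,270). The posts give the axis.

```bash
python3 - <<'E'
from h import *
from scipy.optimize import least_squares
c=cams.get_calibration("side");k=512/800
P=[(322,318),(382,320),(424,351),(422,401),(366,438),(291,435),(252,393),(268,346)]
X=np.array([pix2plane("side",u*k,v*k,73,c)[:2] for u,v in P])
def res(p):
    a=p[2]-np.arange(8)*np.pi/4
    return (np.c_[p[0]+122*np.cos(a),p[1]+122*np.sin(a)]-X).ravel()
ctr=X.mean(0);a0=np.arctan2(*(X[0]-ctr)[::-1])
r=least_squares(res,[*ctr,a0]);r2=least_squares(lambda p:np.hypot(*(X-p[:2]).T)-122,ctr)
print("side centre",r.x[:2],"post0 deg",np.degrees(r.x[2]),"rms",np.sqrt(np.mean(r.fun**2)),r2.x)
ct=r.x[:2]
for n,(u,v),z in [("tab end top",(456,446),25),("weight top",(337,393),88),("weight base",(334,427),32),("jar lid",(386,368),90),("tab root",(428,441),6),("scraperL",(228,520),3),("scraper tip handle",(330,560),8)]:
    x=pix2plane("side",u*k,v*k,z,c)[:2];d=x-ct;print(n,x,np.hypot(*d),np.degrees(np.arctan2(d[1],d[0])))
c=cams.get_calibration("scene")
for n,(u,v),z in [("tab top",(422,267),25),("weight knob",(493,262),88),("tape",(201,432),48),("scr",(565,285),3),("scr handle",(472,232),8)]:
    x=pix2plane("scene",u*k,v*k,z,c)[:2];d=x-ct;print(n,x,np.hypot(*d),np.degrees(np.arctan2(d[1],d[0])))
P=[(433,258),(478,251),(525,263),(549,288),(532,314),(480,321),(428,306),(411,280)]
X=np.array([pix2plane("scene",u*k,v*k,73,c)[:2] for u,v in P])
r=least_squares(res,[*X.mean(0),np.arctan2(*(X[0]-X.mean(0))[::-1])]);print("scene",r.x[:2],np.degrees(r.x[2]),np.sqrt(np.mean(r.fun**2)))
E
```

```text
side centre [577.13814595 131.08812233] post0 deg -42.01418417043403 rms 2.5664464766705906 [577.14107709 131.02923602]
tab end top [402.4655616 133.6895081] 174.69195439065385 179.14676130947868
weight top [552.02153942 176.33016033] 51.746361470228265 119.03731826919895
weight base [554.10233304 188.41651146] 61.783435286720454 111.89135103653066
jar lid [518.53665106 110.25368551] 62.19492712741215 -160.4283065766554
tab root [443.74446271 131.11633589] 133.3936862235142 179.98788159919664
scraperL [602.23179345 347.46726775] 217.82934999335853 83.38491687529128
scraper tip handle [465.43051124 330.41455617] 228.49425130416438 119.26738617696587
tab top [413.83416847 132.744927  ] 163.3123818385179 179.41872414987918
weight knob [560.55377803 178.76081999] 50.47501720325248 109.18175270927028
tape [ 626.51402013 -404.08702308] 537.4480563002519 -84.72874822168492
scr [602.9692023 344.3448422] 214.81543716342628 83.09360332229463
scr handle [328.20333553 344.64174534] 327.9842827616399 139.37470791853127
scene [584.75073611 124.37226505] -176.93968435789319 1.6826741123580764
```

```bash
cat >> h.py <<'E'
def to(x,y,z,yaw):
    "shift in tool axes (m) and turn (deg) from here to a world pose"
    s=read_state();p=s["eef_pos"];w=s["eef_rot"][2];d=np.array([x,y,z])-p
    t=(np.degrees(w)-yaw+180)%360-180
    print("clock %.2f pos %s yaw %.1f F %s gap %.1f"%(s["clock"],p.round(1),np.degrees(w),s["wrist_force"].round(1),s["finger_gap"]))
    print("need",np.round([(d[0]*np.cos(w)+d[1]*np.sin(w))/1000,(d[0]*np.sin(w)-d[1]*np.cos(w))/1000,-d[2]/1000],4),round(t,1))
E
python3 -m handwheel '[[0.04,-0.045,-0.01,-10],[0.08,-0.09,-0.03,-20],[0.125,-0.135,-0.05,-30],[0.165,-0.18,-0.06,-40],[0.21,-0.225,-0.07,-50]]' 0.68 20
python3 -c "from h import *;to(430,130,290,138)"
```

```text
clock: 0.72
eef_pos: [331.8, -199.2, 282.7]
eef_rot: [-3.141, -0.001, 1.344]
wrist_force: [1.0, 0.0, 0.9]
finger_gap: 47.5
clock 0.72 pos [ 331.8 -199.2  282.7] yaw 77.0 F [1.  0.  0.9] gap 47.5
need [ 0.3429  0.0215 -0.0073] -61.0
```

```bash
python3 -m handwheel '[[0.06,0.004,0,-10],[0.12,0.008,0,-20],[0.18,0.012,0,-30],[0.24,0.016,0,-40],[0.30,0.019,0,-50]]'
python3 - <<'E'
from h import *
to(430,130,290,138)
c=cams.get_calibration("wrist");i=cams.camera("wrist")
print({k:np.round(v,3) for k,v in c.items()})
cv2.imwrite("pics/w1.png",cv2.resize(i[...,::-1],(800,600),interpolation=cv2.INTER_CUBIC))
np.save("w1.npy",i)
E
```

```text
clock: 1.35
eef_pos: [418.0, 90.9, 282.9]
eef_rot: [3.141, -0.001, 2.222]
wrist_force: [0.9, -1.1, 0.3]
finger_gap: 29.9
clock 1.35 pos [418.   90.9 282.9] yaw 127.3 F [ 0.9 -1.1  0.3] gap 29.9
need [ 0.0238  0.0333 -0.0071] -10.7
{'vertical_fov': np.float64(65.706), 'cx': np.float64(256.725), 'cy': np.float64(191.954), 'R': array([[ 0.795,  0.606,  0.001],
       [ 0.589, -0.773,  0.238],
       [ 0.145, -0.189, -0.971]]), 't': array([-387.133, -216.058,  413.699])}
```

View pics/w1.png

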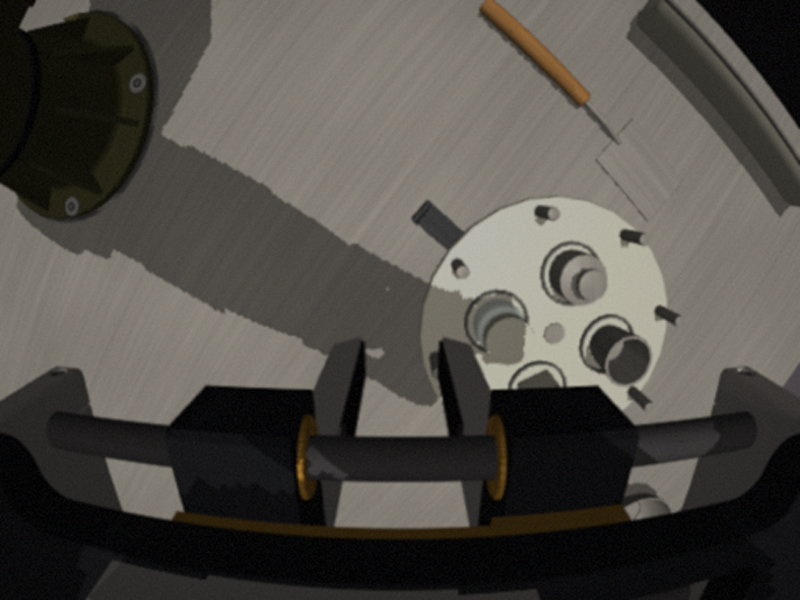

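Wrist view: hub mark at about (554,333), weight's ring at about (573,273), weight knob top at (590,286), tab end at (424,210) with its strip running to (455,237), and post tops at (464,273), (552,213), (642,238), (680,320), (648,404).

```bash
python3 - <<'E'
from h import *
from scipy.optimize import least_squares
c=cams.get_calibration("wrist");k=512/800
q=lambda u,v,z:pix2plane("wrist",u*k,v*k,z,c)[:2]
P=[(464,273),(552,213),(642,238),(680,320),(648,404)]
X=np.array([q(u,v,73) for u,v in P])
def res(p):
    a=p[2]-np.arange(5)*np.pi/4
    return (np.c_[p[0]+122*np.cos(a),p[1]+122*np.sin(a)]-X).ravel()
r=least_squares(res,[580,130,np.radians(183)]);print(r.x[:2],np.degrees(r.x[2]),r.fun.round(1))
h=q(554,333,28);print("hub",h)
for ct in (r.x[:2],h):
  for n,u,v,z in [("tabend top",424,209,25),("tab strip",452,236,6),("ring",573,273,34),("knob",591,287,88),("jar ring",497,321,34),("cup ring",607,345,34)]:
    x=q(u,v,z);d=x-ct;print(n,x.round(1),np.hypot(*d).round(1),np.degrees(np.arctan2(d[1],d[0])).round(1))
# disc outline
i=np.load("w1.npy")
E
```

```text
[578.50261388 136.35678148] 184.3566160052552 [-3.  -1.2 -0.5  0.3  0.9  1.4 -1.  -0.1  3.6 -0.5]
hub [580.52177131 136.17728934]
tabend top [403.5 149. ] 175.4 175.9
tab strip [442.3 145.3] 136.5 176.2
ring [552.3 192.8] 62.3 114.9
knob [550.8 189. ] 59.5 117.7
jar ring [523.3 110.2] 61.1 -154.6
cup ring [634.  162.6] 61.4 25.3
tabend top [403.5 149. ] 177.5 175.9
tab strip [442.3 145.3] 138.5 176.2
ring [552.3 192.8] 63.3 116.5
knob [550.8 189. ] 60.6 119.3
jar ring [523.3 110.2] 62.8 -155.6
cup ring [634.  162.6] 59.7 26.3
```

```bash
python3 -c "from h import *;to(487,215,130,139)"
```

```text
clock 1.40 pos [418.7  96.  282.5] yaw 128.0 F [-0.7  2.4 -0.9] gap 30.2
need [0.0516 0.1272 0.1525] -11.0
```

```bash
python3 -m handwheel '[[0.017,0.042,0.02,-4],[0.034,0.085,0.05,-8],[0.0516,0.127,0.1,-11],[0.0516,0.127,0.1525,-11],[0.0516,0.127,0.1525,-11]]'
python3 - <<'E'
from h import *
to(487,215,48,139)
c=cams.get_calibration("wrist");i=cams.camera("wrist")
for P in ([487,215,73],):print(proj("wrist",P,c)/.64)
s=read_state()
cv2.imwrite("pics/w2.png",cv2.resize(i[...,::-1],(800,600),interpolation=cv2.INTER_CUBIC))
E
```

```text
clock: 2.02
eef_pos: [484.9, 214.7, 126.9]
eef_rot: [-3.136, -0.006, 2.427]
wrist_force: [-0.6, -0.3, 0.8]
finger_gap: 30.1
clock 2.02 pos [484.9 214.7 126.9] yaw 139.1 F [-0.6 -0.3  0.8] gap 30.1
need [-0.0014  0.0016  0.0789] 0.1
[405.52470502 331.53550836]
```

View pics/w2.png

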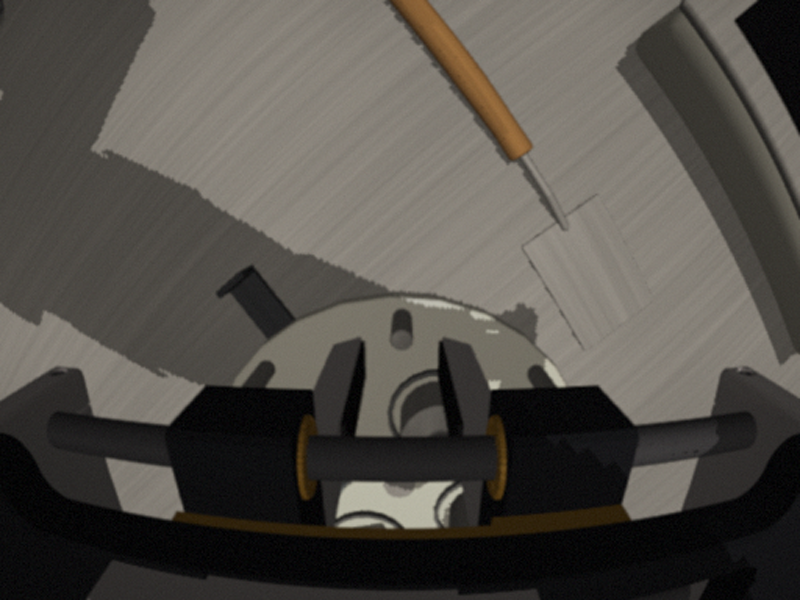

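The post top shows at (400,340), about where predicted and midway between the jaws. Next I descend around it.

```bash
python3 -m handwheel '[[-0.001,0,0.025,0],[-0.001,0,0.05,0],[-0.001,0,0.065,0],[-0.001,0,0.079,0],[-0.001,0,0.079,0]]'
python3 - <<'E'
from h import *
for a in (149,159,169):to(579+122*np.cos(np.radians(a)),135+122*np.sin(np.radians(a)),48,a)
E
```

```text
clock: 2.7
eef_pos: [486.9, 214.3, 51.1]
eef_rot: [-3.14, -0.003, 2.426]
wrist_force: [-0.0, 0.6, -0.4]
finger_gap: 29.8
clock 2.70 pos [486.9 214.3  51.1] yaw 139.0 F [-0.   0.6 -0.4] gap 29.8
need [-0.0014 -0.0206  0.0031] -10.0
clock 2.70 pos [486.9 214.3  51.1] yaw 139.0 F [-0.   0.6 -0.4] gap 29.8
need [-0.0069 -0.0411  0.0031] -20.0
clock 2.70 pos [486.9 214.3  51.1] yaw 139.0 F [-0.   0.6 -0.4] gap 29.8
need [-0.0158 -0.0604  0.0031] -30.0
```

```bash
for i in 1; do
python3 -m handwheel '[[-0.0002,-0.0064,0,-3],[-0.0007,-0.0128,0,-6],[-0.0015,-0.0191,0,-9],[-0.0027,-0.0254,0,-12],[-0.0042,-0.0316,0,-15]]'
python3 -m handwheel '[[-0.0002,-0.0064,0,-3],[-0.0007,-0.0128,0,-6],[-0.0015,-0.0191,0,-9],[-0.0027,-0.0254,0,-12],[-0.0042,-0.0316,0,-15]]'; done
python3 - <<'E'
from h import *
p=read_state()["eef_pos"];d=p[:2]-[579,135];print(np.hypot(*d),np.degrees(np.arctan2(d[1],d[0])))
E
```

```text
clock: 3.32
eef_pos: [469.7, 187.8, 52.2]
eef_rot: [3.141, -0.003, 2.69]
wrist_force: [-0.3, 2.4, -0.3]
finger_gap: 29.9
clock: 3.95
eef_pos: [460.2, 157.6, 53.3]
eef_rot: [3.139, -0.001, 2.954]
wrist_force: [-0.6, 1.2, -0.7]
finger_gap: 29.8
120.95316251873588 169.23503245974675
```

```bash

python3 -m handwheel '[[-0.0002,-0.0064,0.002,-3],[-0.0007,-0.0128,0.003,-6],[-0.0015,-0.0191,0.003,-9],[-0.0027,-0.0254,0.003,-12],[-0.0042,-0.0316,0.003,-15]]'
python3 -m handwheel '[[-0.0001,-0.0043,0,-2],[-0.0003,-0.0085,0,-4],[-0.0007,-0.0128,0,-6],[-0.001,-0.015,0,-7],[-0.001,-0.015,0,-7]]'
python3 - <<'E'
from h import *
p=read_state()["eef_pos"];d=p[:2]-[579,135];print(np.hypot(*d),np.degrees(np.arctan2(d[1],d[0])))
i=cams.camera("side");print(read_state()["eef_rot"])
cv2.imwrite("pics/s3.png",cv2.resize(i[100:340,60:380][...,::-1],(800,600),interpolation=cv2.INTER_CUBIC))
E
```

```text
clock: 4.58
eef_pos: [458.8, 125.8, 51.2]
eef_rot: [3.139, 0.001, -3.066]
wrist_force: [-1.0, 1.4, 0.0]
finger_gap: 30.3
clock: 5.2
eef_pos: [461.3, 110.9, 51.6]
eef_rot: [3.139, 0.002, -2.944]
wrist_force: [-0.3, 0.1, 0.5]
finger_gap: 30.4
120.14258975289229 -168.40519867736964
[ 3.13896505e+00  1.78112941e-03 -2.94457101e+00]
```

View pics/s3.png

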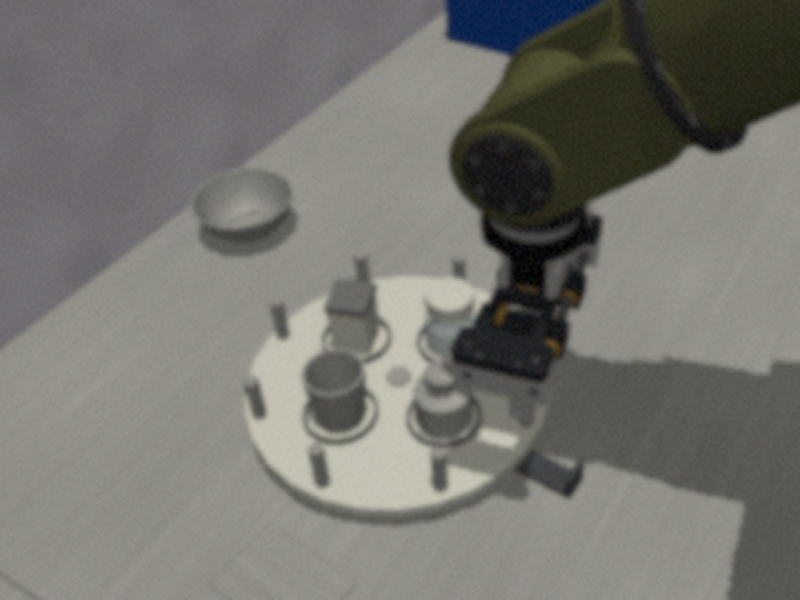

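Side crop (2.5x, offset 60,100): hub mark (399,376), weight ring (443,417), cup ring (340,411), canister ring (356,338), tab end about (572,478). The weight still needs to turn further towards the tab.

```bash
python3 - <<'E'
from h import *
c=cams.get_calibration("side")
q=lambda u,v,z:pix2plane("side",60+u/2.5,100+v/2.5,z,c)[:2]
h=q(399,376,28);print("hub",h)
R={n:q(u,v,34) for n,u,v in [("w",443,417),("cup",340,411),("can",356,338)]}
for n,x in R.items():
    d=x-h;print(n,x,np.hypot(*d),np.degrees(np.arctan2(*d[::-1])))
for ct in (h,(R["w"]+R["can"])/2):
  for n,u,v,z in [("tab end base",573,490,0),("tab topmid",567,466,25),("strip",530,471,6)]:
    d=q(u,v,z)-ct;print(n,q(u,v,z),np.hypot(*d),np.degrees(np.arctan2(*d[::-1])))
E
```

```text
hub [580.42923315 127.43488707]
w [519.6342659  152.04319692] 65.58656079254386 157.9631065297649
cup [599.0493944  188.30014924] 63.649748975509844 72.9898565805457
can [637.07492362 112.0603267 ] 58.69507096701285 -15.185179253165996
tab end base [402.81981738 142.54641394] 178.251122893668 175.13682049813193
tab topmid [410.33798954 140.68048953] 170.60620486149324 175.54716301822702
strip [440.17765864 146.82854215] 141.58607986124213 172.1272000063194
tab end base [402.81981738 142.54641394] 175.8482180524945 176.57854484974072
tab topmid [410.33798954 140.68048953] 168.2380295065629 177.06007796404273
strip [440.17765864 146.82854215] 138.96481178293826 173.89593072879663
```

```bash

python3 -m handwheel '[[-0.0001,-0.0053,0,-2.5],[-0.0005,-0.0106,0,-5],[-0.001,-0.0159,0,-7.5],[-0.0022,-0.0235,0,-11],[-0.0022,-0.0235,0,-11]]'
python3 -m handwheel '[[0,0,0,0],[0,0,-0.02,0],[0,0,-0.06,0],[0,0,-0.12,0],[0,0,-0.18,0]]'
python3 - <<'E'
from h import *
to(330,135,280,180)
E
```

```text
clock: 5.88
eef_pos: [468.1, 88.2, 51.5]
eef_rot: [3.139, 0.002, -2.754]
wrist_force: [-0.3, 1.0, -0.7]
finger_gap: 30.0
clock: 6.5
eef_pos: [467.4, 87.9, 233.5]
eef_rot: [3.139, 0.002, -2.755]
wrist_force: [0.9, 1.2, -1.2]
finger_gap: 29.9
clock 6.50 pos [467.4  87.9 233.5] yaw -157.8 F [ 0.9  1.2 -1.2] gap 29.9
need [ 0.1095  0.0955 -0.0465] 22.2
```

```bash

python3 -m handwheel '[[0.015,-0.01,-0.02,10.5],[0.03,-0.02,-0.04,21],[0.04,-0.03,-0.06,31],[0.04,-0.03,-0.08,42],[0.04,-0.03,-0.1,52]]'
python3 -m handwheel '[[0,0,0,10.5],[0,0,0,21],[0,0,0,31],[0,0,0,42],[0,0,0,52]]'
python3 -m handwheel '[[0,0,0,10.5],[0,0,0,21],[0,0,0,31],[0,0,0,42],[0,0,0,52]]'
python3 -c "from h import *;to(400,135,330,0)"
```

```text
clock: 7.12
eef_pos: [441.3, 44.8, 334.1]
eef_rot: [3.138, -0.0, 2.613]
wrist_force: [0.5, -0.0, 0.7]
finger_gap: 30.3
clock: 7.75
eef_pos: [441.2, 45.1, 334.1]
eef_rot: [3.14, -0.003, 1.699]
wrist_force: [0.1, 0.2, -0.2]
finger_gap: 30.5
clock: 8.38
eef_pos: [441.1, 45.3, 334.1]
eef_rot: [-3.141, -0.003, 0.784]
wrist_force: [-0.4, 0.9, 0.3]
finger_gap: 30.0
clock 8.38 pos [441.1  45.3 334.1] yaw 44.9 F [-0.4  0.9  0.3] gap 30.0
need [ 0.0342 -0.0925  0.0041] 44.9
```

```bash

python3 -m handwheel '[[0.01,-0.025,0,9],[0.02,-0.05,0,18],[0.03,-0.075,0,27],[0.034,-0.0925,0,36],[0.034,-0.0925,0,45]]'
python3 -m handwheel '[[0,0,0,0],[0,0,0,0]]'
python3 - <<'E'
from h import *
c=cams.get_calibration("wrist");i=cams.camera("wrist");np.save("w4.npy",i)
for P in ([580,133,28],[403,145,25],[519,137,88]):print(proj("wrist",P,c))
cv2.imwrite("pics/w4.png",cv2.resize(i[...,::-1],(800,600),interpolation=cv2.INTER_CUBIC))
E
```

```text
clock: 9.0
eef_pos: [399.3, 135.9, 334.5]
eef_rot: [-3.138, -0.002, -0.006]
wrist_force: [0.3, -0.8, -1.0]
finger_gap: 30.2
clock: 9.25
eef_pos: [399.2, 135.9, 334.5]
eef_rot: [-3.139, -0.002, -0.003]
wrist_force: [0.3, -0.2, -0.2]
finger_gap: 29.9
[259.1492434   51.50267311]
[252.06494631 160.05700346]
[256.59780508  83.78590005]
```

View pics/w4.png

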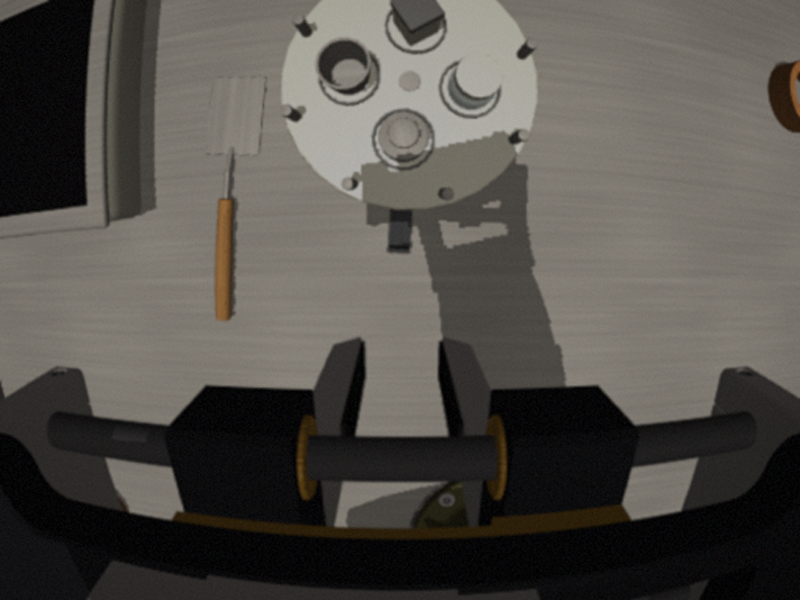

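Clear overhead view: hub mark (409,81), weight ring (404,138), knob (404,133), tab running from (400,212) to its end at (400,248). The weight is nearly in line, so I compute the offset.

```bash
python3 - <<'E'
from h import *
c=cams.get_calibration("wrist");k=.64
q=lambda u,v,z:pix2plane("wrist",u*k,v*k,z,c)[:2]
h=q(409.5,81,28);print("hub",h)
e=q(400,250,25);s=q(400.5,213,6);can=q(416,26,34);cup=q(348,71,34);jar=q(471,87,34)
for n,x in (("hub",h),("jarcup mid",(cup+jar)/2)):
  ax=(e-x)/np.linalg.norm(e-x)
  print(n,x,"tab ang",[np.degrees(np.arctan2(*(p-x)[::-1])) for p in (e,s)])
  for m,p in [("ring",q(403.5,139,34)),("knob",q(404,131,88)),("body",q(404,138,64))]:
    d=p-x;print(m,p,"y in foot",-(ax[0]*d[1]-ax[1]*d[0])*-1, d@ax)
print("disc from cup/jar/can:",*[np.degrees(np.arctan2(*(p-h)[::-1]))+o for p,o in((cup,90),(jar,270),(can,180))])
E
```

```text
hub [579.44878816 128.16983272]
hub [579.44878816 128.16983272] tab ang [np.float64(176.64397097811042), np.float64(175.97221789329544)]
ring [517.42784942 134.51444705] y in foot -2.7030112064318277 62.2859912332276
knob [518.94431926 134.1413213 ] y in foot -2.4192999043809005 60.75027917806867
body [515.1863006  134.09624372] y in foot -2.1543042111066106 64.49921416642417
jarcup mid [581.53780492 128.21149156] tab ang [np.float64(176.69650676718607), np.float64(176.04863135814136)]
ring [517.42784942 134.51444705] y in foot -2.598152500749553 64.36663146712831
knob [518.94431926 134.1413213 ] y in foot -2.3130331892321676 62.83118019878023
body [515.1863006  134.09624372] y in foot -2.051475089694597 66.58035659166124
disc from cup/jar/can: 170.27981037302186 174.05191690999936 173.40951307151275
```

The overhead view puts the weight about 2.5 mm off the tab line. I check with the side camera, now unobstructed.

```bash
python3 - <<'E'
from h import *
i=cams.camera("side");c=cams.get_calibration("side")
for P in ([580,131,28],[402,142,25]):print((proj("side",P,c)-[140,190])*5)
cv2.imwrite("pics/s5.png",cv2.resize(i[190:310,140:300][...,::-1],(800,600),interpolation=cv2.INTER_CUBIC))
E
```

```text
[394.33162494 307.71207067]
[751.48170866 492.7381776 ]
```

View pics/s5.png

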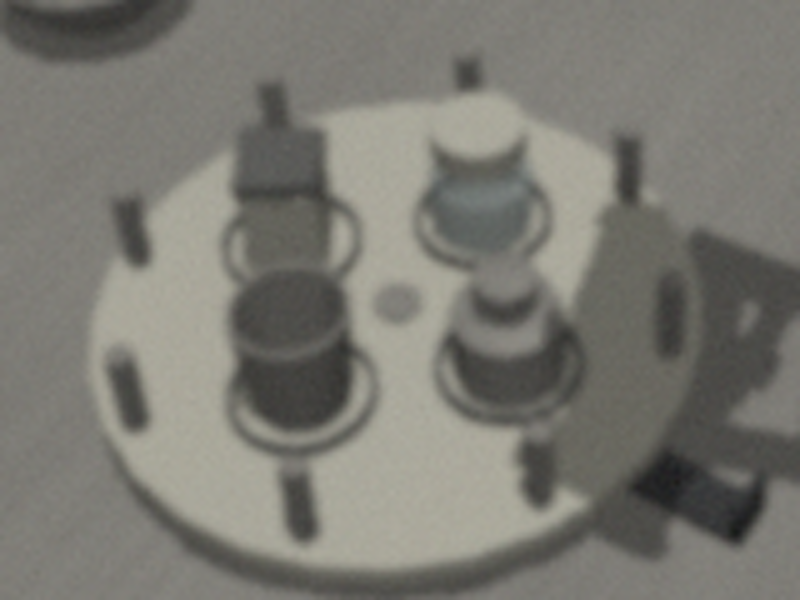

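Side crop (5x, offset 140,190): hub mark (398,302), weight ring (510,364), canister ring (292,243), tab strip root (652,470), tab end top mid about (755,492). All four things stand upright in their wells.

```bash
python3 - <<'E'
from h import *
c=cams.get_calibration("side")
q=lambda u,v,z:pix2plane("side",140+u/5,190+v/5,z,c)[:2]
h=q(398,302,28);can=q(292,243,34);w=q(510,364,34);k=q(503,275,88);cup=q(303,392,34);jar=q(484,218,34)
an=lambda d:np.degrees(np.arctan2(*d[::-1]))%360
for n,ct in (("hub",h),("wells mean",(can+w+cup+jar)/4)):
  print(n,ct,"tab",an(q(755,492,25)-ct),an(q(652,470,6)-ct),"ring",an(w-ct),"knob",an(k-ct),"wells",an(can-ct)-180,an(cup-ct)+90,an(jar-ct)-90)
print("well axis",an(w-can),an(cup-jar)+90, "tab line",an(q(755,492,25)-q(652,470,6)))
E
```

```text
hub [580.42923315 127.43488707] tab 175.67786978882938 175.1591028552196 ring 170.61900960137984 knob 170.7238036846584 wells 177.74033204329925 176.60772738889176 170.41796287247814
wells mean [577.53787229 131.38788209] tab 176.88421168707293 176.79280440917412 ring 173.81199244648542 knob 173.99333760823922 wells 174.16867493317676 173.69060255645047 173.678582271055
well axis 173.99035534020283 173.68457368300847 tab line 177.13478484834536
```

Both views agree: the weight is about 2.5–3 mm off the line, well inside 10 mm, and the arm is clear. Handing in.

```bash
python3 -c "
from h import *
s=read_state();print(s['clock'],s['eef_pos'],s['wrist_force']);print(manip.sign_off())"
```

```text
9.35 [399.25320922 135.82407529 334.45058144] [-0.13688394 -0.52889462  0.44978187]
the job is handed in; nothing more can be done
None
```

I spun the carousel about 60° anticlockwise so the check weight stands at the front, and handed the job in at 9.35 s. I did it with the half-open jaws on either side of one rim post. I then lifted the arm clear.

- **Alignment:** The weight was about 2–3 mm off the tab's centre line in the overhead wrist view. In the side view it was about 3 mm off (roughly 3° short of the tab). The limit is 10 mm.
- **Spread between estimates:** Using the hub mark alone as the axis in the side view gives about 5° (5 mm) off. Early readings of the tab direction ranged from 176° to 179.5°. Even the worst of these stays inside the limit.
- **Other checks:** The last side picture shows all four things upright in their wells. The scraper and tape roll were never approached. The final force reading was under 1 N, with the arm well above everything.
- **Not measured:** I did not measure the disc's speed directly. The last two pictures, taken about 3 s after the final push, gave the same weight position to within about 1 mm.

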